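Switch the seed-ball feeder to its other chute

ROBOT

A 6-joint arm with a two-finger parallel gripper is mounted at the origin on the work surface. World frame = base frame: x ahead of the robot, y to its left, z up, the work surface at z = 0. Lengths are in m, angles in rad, forces in N, time in s.
With the tool pointing down it reaches from about 0.425 to 0.95 m from the base axis. Payload 3.5 kg.
Tool frame: the origin (TCP) lies at the very end of the fingers, on their centre line; the grasp point (between the pads) lies 19 mm behind it; z points along the fingers, x is the direction in which the jaws open and shut, and the axes are right-handed (so a half turn about z gives the same grasp; the last joint's range is limited). The gripper opens to 85 mm and grips with 20 to 120 N. Pads are 22 mm wide; open, the fingers measure 114 mm over their backs; the gripper's body (76 mm by 85 mm) begins 54 mm behind the grasp point. The pads swing forward as they close: fully open they stand 13 mm farther back than shut.
Start: joints at [-1.449, 0.286, 1.577, -0, 1.279, -0.15], TCP at [0.181, -0.65, 0.231] pointing down, gripper open.
Joint ranges: [-2.77, 2.77], [-0.9, 2.22], [0.21, 2.48], [-1.53, 4.67], [0.24, 2.81], [-2.84, 2.84]. Speed limits (rad/s): [2.79, 2.79, 3.14, 3.14, 3.14, 3.14].

INTERFACE

Orientations are given as [roll, pitch, yaw] about the fixed x, y, z axes, in that order (R = Rz(yaw) Ry(pitch) Rx(roll)).
In Python, from plant import manip, viewer, job_done gives the robot as it stands. The module is installed in compiled form; this text tells all that it offers.
- The arm moves only by the tool servo_tool, never from a script. Its argument "moves" is text: rows parted by semicolons, each of 7 numbers parted by spaces: the shift along the tool's x, y, z in units of 250 mm (1.0 is 250 mm), then the turn, a rotation vector about the tool's x, y, z in units of 60 degrees (1.0 is 60 degrees), then the gripper's target within -1 to 1 (fully open at 1, half-way at 0, shut at -1). A call has 1 to 12 rows; each row shifts and turns the pose as measured when the row begins, along the tool's axes as they then stand; what a row does not reach is not made up. A row lasts 1/8 s, in which the tool goes at most 62.5 mm and 10.7 degrees, less where a joint would pass 70% of its speed; a pose out of reach is approached as far as the arm can. A call with a number of a shift or a turn outside -1 to 1 is refused whole. A call with a gripper value outside its range is refused whole. The fingers move at their own pace and stop on an object; "newtons" is the grip in N (left out, the last holds). Time passes only in rows, so rows that do not move let the fingers close. It gives the time, the measured TCP pose, the force and the opening at its end, in the units of the state.
- manip.get_state(): the state, without advancing time (a new reading comes with each control period).
- viewer.grab_frame(name): name is "scene" or "top"; returns the picture (400x640x3 uint8, blue, green, red); there is no depth.
- viewer.camera_info(name): a dict with "K" (3x3 intrinsics, pixels), "extrinsics" (4x4, takes a point from camera to world coordinates). Camera axes: x right, y up, looking along -z (the intrinsics and any distortion apply to the point x, -y, -z); pixel columns grow to the right and rows downward; lengths in m; the calibration is good to about 2 mm. A picture is of the moment at which its call begins. camera_info takes no time and is no camera call.
- job_done(): hands the job in, once; it reports no verdict.
The state is a dict: "time_s": time; "qpos": joint angles; "qvel": joint speeds; "joint_torque": joint torques, N m; "eef_pos": TCP position; "eef_rot": TCP orientation; "contact_force": force on the tool from outside, world axes, zero at the start; "ft_torque": the same for the moment, N m; "gripper_width": opening from 0.0 (shut) to 1.0 (fully open).
Only numpy, scipy, OpenCV 4.12 (cv2) and the standard library are available. Lean on these libraries where they do the work, as an engineer would, in place of code of your own. Each camera call takes 0.05 s, during which the arm holds its last target. There are 200 camera calls.

TASK

Switch the seed-ball feeder to its other chute: with a fingertip press down the raised end of the seesaw trough so that it rocks over its pivot and stays down on that side. Then push the black tab of the release gate sideways, to the left as seen from the robot, to open the gate, so that all four seed balls run down the newly chosen chute into its tray. Do not touch the balls, and leave the pot, jar, cell tray and dibber where they are.

Things in the scene. Friction and masses are not known exactly. Their poses are not given: they have to be found in the camera images.
- station: the feeder, fixed to the bench, plywood base 470 x 420 x 12 mm. Origin on the bench under the middle of the seesaw trough; x = feed direction (away from the robot), y left, z up. Feed lane 35 mm wide at y = 0, from x = -200 (floor 189 mm high) down to x = -16 mm (142 mm), walls 20 mm; it drops balls into the trough's middle. Tallest parts: gate tab 256 mm, trough weight 215 mm
- rocker (a joint): tilt of the seesaw trough (aluminium channel 220 mm along y, 62 mm wide) about a pivot along station x, 115 mm high; rad, -0.22 to 0.22. Positive: left (+y) end raised, balls run to the right chute; negative: right end raised, balls run left. A round steel weight above the pivot makes it fall to and stay at the stop it leans to; about 0.5 N on the raised press plate tips it over
- press_left (a point): centre of the top face of the left press plate, flat aluminium 40 (x) x 45 (y) x 3 mm on the robot's side of the trough, riding on it: 41 mm nearer the robot than the pivot and 78 mm to its left. About 152 mm above the bench when raised, 119 mm when down
- press_right (a point): the same for the right press plate, 78 mm to the right of the pivot
- gate (a joint): travel of the release gate, m: 0 shut, 0.045 fully open. A steel plate across the feed lane, 75 mm on the robot's side of the trough, that slides to the station's left (+y). Slide friction about 1.2 N, stays where it is left; beyond about 30 mm the balls roll out by themselves, within 3 s
- gate_tab (a point): middle of the gate's upright black tab, 30 (along x) x 12 (along y) x 60 mm tall, which rides on the gate; its top is 256 mm above the bench. Beside the tab, balls and lane walls reach no higher than 195 mm (215 mm at the lane's upper end)
- ball0_center (a point): seed ball, dried clay, 24 mm across, 13 g; this point is its centre. It starts in the feed lane behind the gate. Once let go it drops into the trough, runs off its low end and down that side's chute into a white catch tray on the far part of the base (station frame: x 112 to 248 mm, y 60 to 200 mm left or -200 to -60 mm right, floor 16 mm high)
- ball1_center (a point): seed ball, dried clay, 24 mm across, 13 g; this point is its centre. It starts in the feed lane behind the gate. Once let go it drops into the trough, runs off its low end and down that side's chute into a white catch tray on the far part of the base (station frame: x 112 to 248 mm, y 60 to 200 mm left or -200 to -60 mm right, floor 16 mm high)
- ball2_center (a point): seed ball, dried clay, 24 mm across, 13 g; this point is its centre. It starts in the feed lane behind the gate. Once let go it drops into the trough, runs off its low end and down that side's chute into a white catch tray on the far part of the base (station frame: x 112 to 248 mm, y 60 to 200 mm left or -200 to -60 mm right, floor 16 mm high)
- ball3_center (a point): seed ball, dried clay, 24 mm across, 13 g; this point is its centre. It starts in the feed lane behind the gate. Once let go it drops into the trough, runs off its low end and down that side's chute into a white catch tray on the far part of the base (station frame: x 112 to 248 mm, y 60 to 200 mm left or -200 to -60 mm right, floor 16 mm high)
- pot: bystander: small terracotta pot, 68 mm across, 62 mm tall, standing on a near corner of the feeder's base; origin under its centre
- jar: bystander: amber glass jar, 50 mm across, 80 mm tall, standing on the other near corner; origin under its centre
- celltray: bystander: white cell tray 160 x 240 x 45 mm on the bench far to the left; origin under its centre
- dibber: bystander: wooden dibber 155 mm long lying on the bench far to the right; origin on the bench below its middle

How it is judged:
By the outcome, as a careful person would: the job done as asked, in the order asked, and still so for the second after the job is handed in, with the robot touching nothing.
It also fails if it takes over 48 s, if anything falls off the work surface, if the arm or the gripper's body presses on something with over 40 N, if the wrist force passes 120 N, or if a joint passes its speed limit or range.

## Working session

There is one attempt and no reset: what is moved stays moved. The work goes in short steps, Python scripts to look and compute and a tool call to move; the robot and the scene stay as the last step left them, time stands still between calls to the robot, and variables do not carry over. Pictures are saved under pics/ and viewed, about 8 in all and at most 12, crops included, and the job is handed in when it is done.

Besides the shell and the picture viewer there is one more tool, called after "Call:" as a command line: name --argument value ..., lists and objects as JSON in quotes. servo_tool: Moves the arm, as the interface text tells. Its arguments: {"type":"object","properties":{"moves":{"type":"string"},"newtons":{"type":"number"}},"required":["moves"]}

```bash
mkdir -p pics; python3 - <<'E'
from plant import manip, viewer
import cv2, numpy as np
np.set_printoptions(precision=4,suppress=True)
for n in("scene","top"):
    cv2.imwrite(f"pics/{n}0.png",viewer.grab_frame(n)); c=viewer.camera_info(n); print(n,{k:(np.array(v) if not isinstance(v,(str,dict)) else v) for k,v in c.items()})
s=manip.get_state();print({k:np.round(s[k],3) for k in('time_s','eef_pos','eef_rot','contact_force','gripper_width')})
E
```

```text
scene {'K': array([[391.212 ,   0.    , 325.1052],
       [  0.    , 391.212 , 197.0693],
       [  0.    ,   0.    ,   1.    ]]), 'extrinsics': array([[ 0.3848, -0.791 ,  0.4757,  1.0363],
       [ 0.9229,  0.3231, -0.2093, -0.2426],
       [ 0.0119,  0.5196,  0.8544,  1.1636],
       [ 0.    ,  0.    ,  0.    ,  1.    ]])}
top {'K': array([[465.5921,   0.    , 310.664 ],
       [  0.    , 465.5921, 206.7515],
       [  0.    ,   0.    ,   1.    ]]), 'extrinsics': array([[ 0.0156,  0.9818, -0.1894,  0.1666],
       [-0.9998,  0.0172,  0.0064,  0.0178],
       [ 0.0096,  0.1893,  0.9819,  1.875 ],
       [ 0.    ,  0.    ,  0.    ,  1.    ]])}
{'time_s': np.float64(0.1), 'eef_pos': array([ 0.181, -0.65 ,  0.23 ]), 'eef_rot': array([-3.141,  0.002, -1.299]), 'contact_force': array([-0.57 , -0.081, -0.297]), 'gripper_width': np.float64(1.003)}
```

View pics/scene0.png

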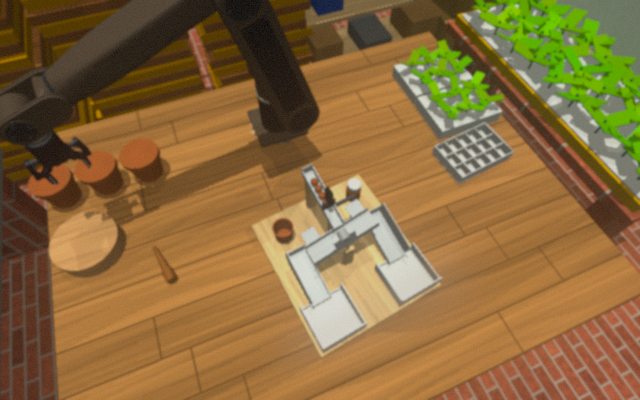

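View pics/top0.png

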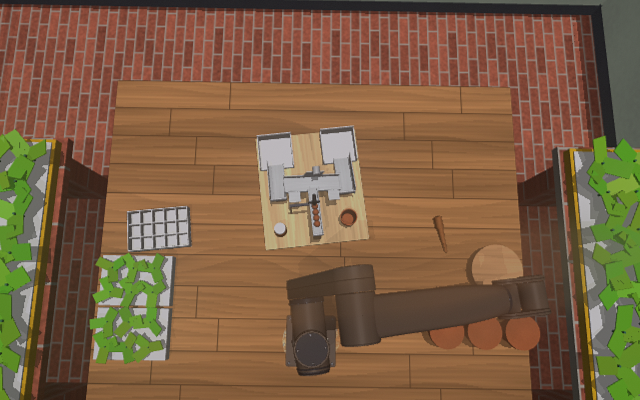

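The scene view shows the feeder around (345,265), and the top view shows it around (313,190). The pot is on the robot's right and the jar on its left. I'll zoom in on both.

```bash
python3 - <<'E'
import cv2, numpy as np
a=cv2.imread("pics/scene0.png")[160:360,245:445]; b=cv2.imread("pics/top0.png")[120:255,250:375]
a=cv2.resize(a,(600,600),interpolation=cv2.INTER_CUBIC);cv2.imwrite("pics/sc_c.png",a)
cv2.imwrite("pics/top_c.png",cv2.resize(b,None,fx=4.4,fy=4.4,interpolation=cv2.INTER_CUBIC))
E
```

```text
(no output)
```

View pics/sc_c.png

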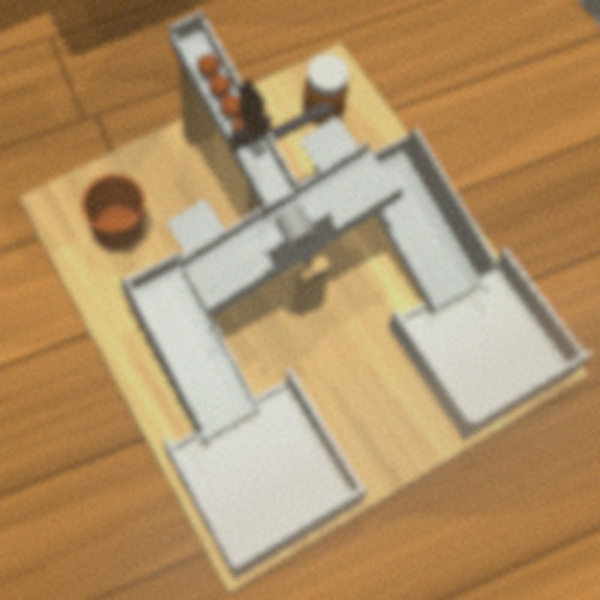

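View pics/top_c.png

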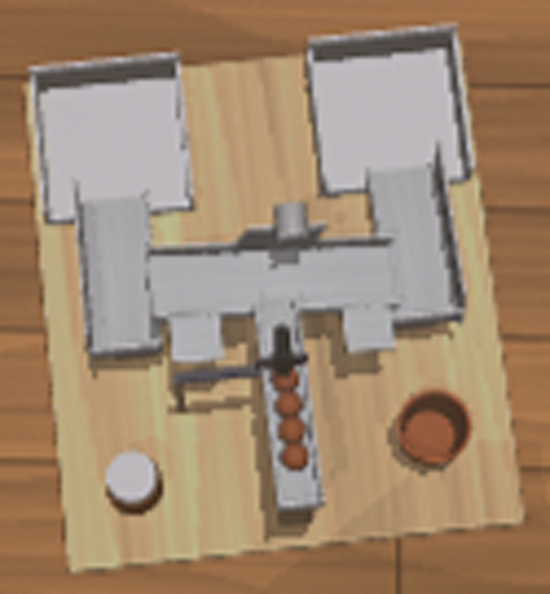

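In the top crop, the plywood's near corners are at about (70,570) and (523,522). The plates are at about (196,337) on the left and (370,328) on the right. In the scene crop the corners are at (22,198), (338,45), (232,590) and (590,370), and the plates at (330,145) on the left and (197,228) on the right. Next I'll compute the station pose and test which end is raised.

```bash
cat >h.py <<'E'
import numpy as np, cv2
from plant import manip, viewer
np.set_printoptions(precision=4,suppress=True)
C={n:(np.array(viewer.camera_info(n)["K"]),np.array(viewer.camera_info(n)["extrinsics"])) for n in("scene","top")}
def ray(n,u,v):
    K,E=C[n]; d=np.linalg.solve(K,[u,v,1.]); return E[:3,3],E[:3,:3]@(d*[1,-1,-1])
def onz(n,u,v,z):
    o,d=ray(n,u,v); return o+d*(z-o[2])/d[2]
def proj(n,P):
    K,E=C[n]; p=E[:3,:3].T@(np.asarray(P)-E[:3,3])*[1,-1,-1]; q=K@p; return q[:2]/q[2]
def tri(a,b):
    o1,d1=ray("scene",*a);o2,d2=ray("top",*b)
    s=np.linalg.lstsq(np.c_[d1,-d2],o2-o1,rcond=None)[0]; p,q=o1+s[0]*d1,o2+s[1]*d2
    return (p+q)/2,np.linalg.norm(p-q)
S=lambda u,v:(u/3+245-.33,v/3+160-.33)
T=lambda u,v:(u/4.4+250-.4,v/4.4+120-.4)
E
python3 - <<'E'
from h import *
for q in[(22,198),(338,45),(232,590),(590,370)]: print("s",onz("scene",*S(*q),.012))
for q in[(70,570),(523,522)]: print("t",onz("top",*T(*q),.012))
print("L",*tri(S(330,145),T(196,337)));print("R",*tri(S(197,228),T(370,328)))
print("tabtop",*tri(S(247,85),T(283,330)))
c=[onz("scene",*S(*q),.012)[:2] for q in[(22,198),(338,45),(232,590),(590,370)]]
x=(c[2]+c[3]-c[0]-c[1]); yaw1=np.arctan2(x[1],x[0]); y=c[1]-c[0]+c[3]-c[2]; yaw2=np.arctan2(-y[0],y[1]);print(yaw1,yaw2,np.mean(c,0))
E
```

```text
s [ 0.4058 -0.2255  0.012 ]
s [0.3521 0.1823 0.012 ]
s [ 0.867  -0.1665  0.012 ]
s [0.8124 0.2498 0.012 ]
t [0.3501 0.1836 0.012 ]
t [ 0.4009 -0.2292  0.012 ]
L [0.5398 0.0713 0.1495] 0.003358807179043545
R [ 0.5583 -0.0798  0.1144] 0.004883435185597692
tabtop [ 0.5179 -0.0062  0.2751] 0.006013317764913275
0.13651440899912215 0.13056127831411019 [0.6093 0.01  ]
```

The left plate measures z≈0.150 and the right 0.114, so the left end is raised and left is the end to press. The station origin is at about (0.590, 0.004) with yaw about 0.13. Next I'll check the guide bar height and work out the first moves.

```bash
cat >>h.py <<'E'
from scipy.spatial.transform import Rotation as Ro
YAW=.13; O=np.array([.590,.004,0]); RS=Ro.from_euler('z',YAW)
W=lambda x,y,z:O+RS.apply([x,y,z])
inv=lambda p:RS.inv().apply(np.asarray(p)-O)
def togo(p,state=None,start=None,yaw=YAW-np.pi/2):
    s=manip.get_state(); R=Ro.from_euler('xyz',s["eef_rot"]); q=np.array(s["eef_pos"])
    print("t",round(float(s["time_s"]),2),"station pos",inv(q),"rot",np.array(s["eef_rot"]),"F",np.array(s["contact_force"]))
    print("units shift",R.inv().apply(p-q)/.25,"turn",(R.inv()*Ro.from_euler('xyz',[np.pi,0,yaw])).as_rotvec()/np.radians(60))
E
python3 - <<'E'
from h import *
print("bar end",*[inv(tri(S(*a),T(*b))[0]) for a,b in[((328,112),(178,378)),((275,132),(262,370))]])
print("press",W(-41,78,0)if 0 else W(-.041,.078,.15))
togo(np.array([.45,-.38,.33]))
E
```

```text
bar end [-0.075   0.0924  0.1487] [-0.0767  0.0246  0.1629]
press [0.5392 0.076  0.15  ]
t 0.1 station pos [-0.4901 -0.5951  0.23  ] rot [-3.1413  0.0022 -1.299 ] F [-0.5695 -0.0812 -0.297 ]
units shift [-0.751  -1.3255 -0.3978] turn [-0.0001  0.0021  0.1354]
```

Call:
servo_tool --moves "0 0 -0.2 0 0 0.07 -1; 0 0 -0.2 0 0 0.07 -1; 0 0 0 0 0 0 -1"

```text
time_s: 0.48
eef_pos: [0.181, -0.6487, 0.3289]
eef_rot: [-3.142, 0.009, -1.45]
contact_force: [-1.2, -0.3, -0.3]
gripper_width: 0.379
```

Call:
servo_tool --moves "-0.134 -0.166 0 0 0 0 -1; -0.134 -0.166 0 0 0 0 -1; -0.134 -0.166 0 0 0 0 -1; -0.134 -0.166 0 0 0 0 -1; -0.134 -0.166 0 0 0 0 -1; -0.134 -0.166 0 0 0 0 -1; -0.134 -0.166 0 0 0 0 -1"

```text
time_s: 1.35
eef_pos: [0.444, -0.3722, 0.3178]
eef_rot: [3.136, 0.028, -1.455]
contact_force: [1.1, 0.4, 0.2]
gripper_width: 0.001
```

Call:
servo_tool --moves "-0.19 -0.07 0 0 0 0 -1; -0.19 -0.07 0 0 0 0 -1; -0.19 -0.07 0 0 0 0 -1; -0.19 -0.07 0 0 0 0 -1; -0.19 -0.07 0 0 0 0 -1; -0.19 -0.07 0 0 0 0 -1; -0.19 -0.07 0 0 0 0 -1; -0.19 -0.07 0 0 0 0 -1"

```text
time_s: 2.35
eef_pos: [0.5364, 0.0373, 0.3129]
eef_rot: [3.117, 0.042, -1.452]
contact_force: [0.4, -0.0, 0.2]
gripper_width: 0.003
```

```bash
python3 -c "
from h import *
togo(W(-.041,.080,.25))"
```

```text
t 2.35 station pos [-0.0488  0.04    0.3129] rot [ 3.1171  0.0417 -1.4523] F [ 0.4155 -0.0144  0.2236]
units shift [-0.1498 -0.0358  0.2571] turn [ 0.0232  0.04   -0.0105]
```

Call:
servo_tool --moves "-0.16 -0.04 0 0.023 0.04 -0.01 -1; 0 0 0.15 0 0 0 -1; 0 0 0.15 0 0 0 -1; 0 0 0.12 0 0 0 -1; 0 0 0 0 0 0 -1"

```text
time_s: 2.98
eef_pos: [0.5371, 0.0846, 0.198]
eef_rot: [3.13, 0.001, -1.431]
contact_force: [0.3, -0.3, -0.1]
gripper_width: 0.002
```

```bash
python3 - <<'E'
from h import *
togo(W(-.041,.080,.15))
a=viewer.grab_frame("scene")[175:290,285:415]; b=viewer.grab_frame("top")[130:240,260:370]
cv2.imwrite("pics/p1.png",np.hstack([cv2.resize(a,(440,400)),cv2.resize(b,(350,400))]))
s=manip.get_state();print(proj("scene",s["eef_pos"]),proj("scene",W(-.041,.078,.152)),proj("top",W(-.041,.078,.152)))
E
```

```text
t 2.98 station pos [-0.0421  0.0868  0.198 ] rot [ 3.1301  0.0013 -1.4309] F [ 0.3195 -0.2529 -0.1039]
units shift [ 0.0273 -0.0062  0.1921] turn [0.011  0.0012 0.0095]
[359.5427 197.4252] [355.5261 206.9629] [292.4741 195.9921]
```

View pics/p1.png

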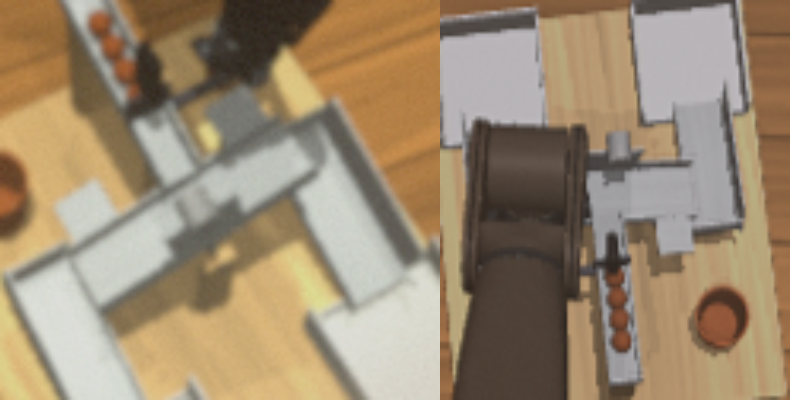

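The picture shows the fingertip over the shaded left plate, at about (235,112) in the left panel. That is scene pixel (354,207), against a predicted (355,207). Pressing down now.

Call:
servo_tool --moves "0.02 0 0.1 0 0 0 -1; 0 0 0.1 0 0 0 -1; 0 0 0.04 0 0 0 -1; 0 0 0.04 0 0 0 -1; 0 0 0.04 0 0 0 -1; 0 0 0 0 0 0 -1"

```text
time_s: 3.82
eef_pos: [0.547, 0.0786, 0.1296]
eef_rot: [-3.128, -0.003, -1.431]
contact_force: [0.1, 0.1, 0.7]
gripper_width: -0.0
```

Call:
servo_tool --moves "0 0.04 0.02 0 0 0 -1; 0 0 0.02 0 0 0 -1; 0 0 0 0 0 0 -1"

```text
time_s: 4.2
eef_pos: [0.5369, 0.077, 0.1205]
eef_rot: [-3.127, -0.004, -1.431]
contact_force: [-1.3, 0.4, 2.4]
gripper_width: -0.001
```

```bash
python3 - <<'E'
from h import *
togo(W(-.041,.080,.2))
a=viewer.grab_frame("scene")[175:290,285:415]; b=viewer.grab_frame("top")[130:240,260:370]
cv2.imwrite("pics/p2.png",np.hstack([cv2.resize(a,(440,400)),cv2.resize(b,(350,400))]))
E
```

```text
t 4.2 station pos [-0.0432  0.0793  0.1205] rot [-3.1272 -0.0036 -1.4312] F [-1.3208  0.4069  2.3982]
units shift [-0.0015 -0.0134 -0.3178] turn [-0.0138 -0.0034  0.0092]
```

View pics/p2.png

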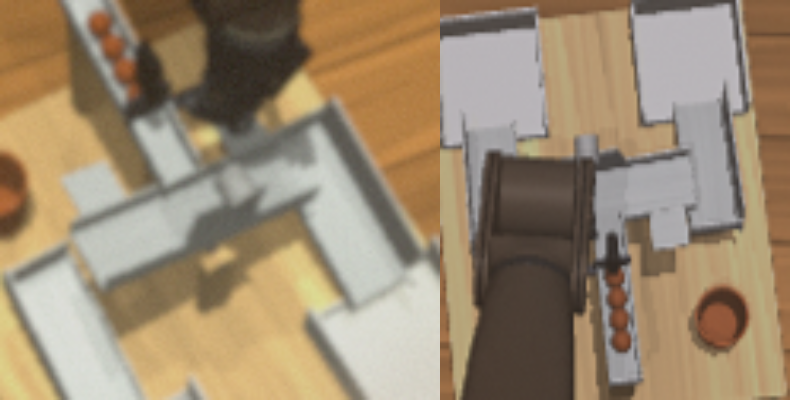

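The trough has rocked over: the weight is now on the left and the right plate is raised. I'll lift, cross over the tab, and come down on its right side.

Call:
servo_tool --moves "0 0 -0.1 0 0 0 -1; 0 0 -0.2 0 0 0 -1; 0 0 -0.2 0 0 0 -1; 0 0 -0.2 0 0 0 -1; 0 0 -0.18 -0.014 0 0.01 -1; 0 0 0 0 0 0 -1"

```text
time_s: 5.05
eef_pos: [0.5337, 0.0773, 0.345]
eef_rot: [3.141, -0.003, -1.442]
contact_force: [-0.1, -0.7, 0.2]
gripper_width: 0.0
```

Call:
servo_tool --moves "0.2 0.04 0 0 0 0 -1; 0.2 0.04 0 0 0 0 -1; 0.14 0.04 0 0 0 0 -1; 0 0 0 0 0 0 -1"

```text
time_s: 5.55
eef_pos: [0.5204, -0.063, 0.34]
eef_rot: [3.138, -0.001, -1.439]
contact_force: [0.3, 0.6, -0.3]
gripper_width: 0.004
```

```bash
python3 - <<'E'
from h import *
togo(W(-.075,-.060,.225))
f=viewer.grab_frame("scene");a=f[165:280,285:415]
cv2.imwrite("pics/p3.png",cv2.resize(a,(780,690*10//12)))
for z in(.196,.256): print(proj("scene",W(-.075,0,z))-[285,165])
E
```

```text
t 5.55 station pos [-0.0777 -0.0574  0.34  ] rot [ 3.1378 -0.0013 -1.439 ] F [ 0.2816  0.6138 -0.3247]
units shift [ 0.0097 -0.0124  0.46  ] turn [ 0.0036 -0.0012  0.0018]
[42.4621 37.0841]
[42.8349 25.9544]
```

View pics/p3.png

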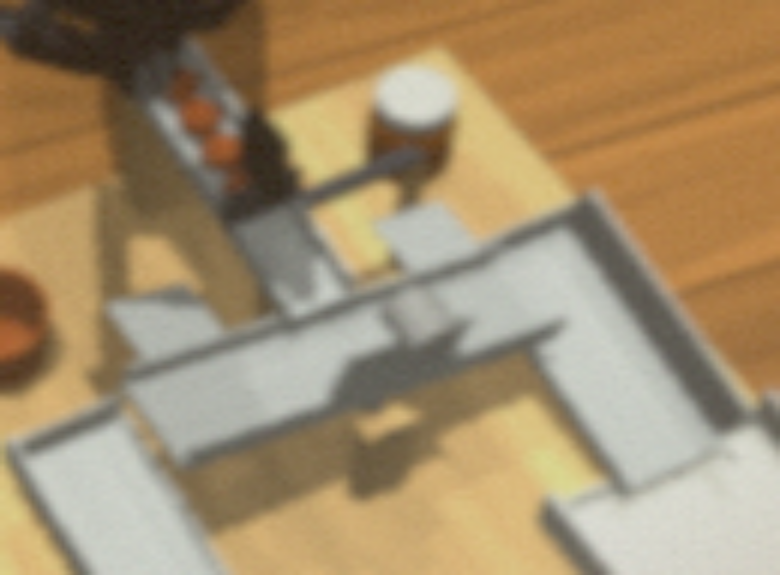

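The trough has stayed down on the left. The tab is at about (265,160) in the crop, which matches the prediction. I'll come down to z≈0.225.

Call:
servo_tool --moves "0 -0.005 0.16 0 0 0 -1; 0 0 0.16 0 0 0 -1; 0 0 0.1 0 0 0 -1; 0 0 0.04 0 0 0 -1; 0 0 0 0 0 0 -1"

```text
time_s: 6.22
eef_pos: [0.5215, -0.0564, 0.2194]
eef_rot: [3.137, 0.002, -1.432]
contact_force: [-0.3, 0.0, 0.3]
gripper_width: -0.003
```

Call:
servo_tool --moves "-0.06 0 -0.02 0 0 0 -1; -0.06 0 0 0 0 0 -1; -0.06 0 0 0 0 0 -1; -0.06 0 0 0 0 0 -1; 0 0 0 0 0 0 -1"

```text
time_s: 6.85
eef_pos: [0.5145, 0.0077, 0.229]
eef_rot: [-3.139, -0.001, -1.43]
contact_force: [-0.1, 0.4, -0.6]
gripper_width: -0.002
```

```bash
python3 - <<'E'
from h import *
togo(W(-.075,.022,.225))
E
```

```text
t 6.85 station pos [-0.0744  0.0135  0.229 ] rot [-3.1387 -0.0009 -1.4302] F [-0.0557  0.4481 -0.5951]
units shift [-0.0342  0.002   0.0158] turn [-0.0027 -0.0009  0.0101]
```

Call:
servo_tool --moves "-0.03 0 0 0 0 0 -1; -0.02 0 0 0 0 0 -1; 0 0 0 0 0 0 -1; 0 0 0 0 0 0 -1"

```text
time_s: 7.35
eef_pos: [0.5128, 0.0207, 0.2291]
eef_rot: [-3.139, -0.001, -1.431]
contact_force: [0.5, -0.1, -1.0]
gripper_width: -0.002
```

```bash
python3 - <<'E'
from h import *
togo(W(-.075,.022,.225))
a=viewer.grab_frame("scene")[160:310,280:440]; b=viewer.grab_frame("top")[125:245,255:375]
cv2.imwrite("pics/p4.png",np.hstack([cv2.resize(a,(427,400)),cv2.resize(b,(370,400))]))
E
```

```text
t 7.35 station pos [-0.0744  0.0266  0.2291] rot [-3.1386 -0.0007 -1.4309] F [ 0.5307 -0.1463 -1.0438]
units shift [0.0183 0.0026 0.0163] turn [-0.0029 -0.0007  0.0095]
```

View pics/p4.png

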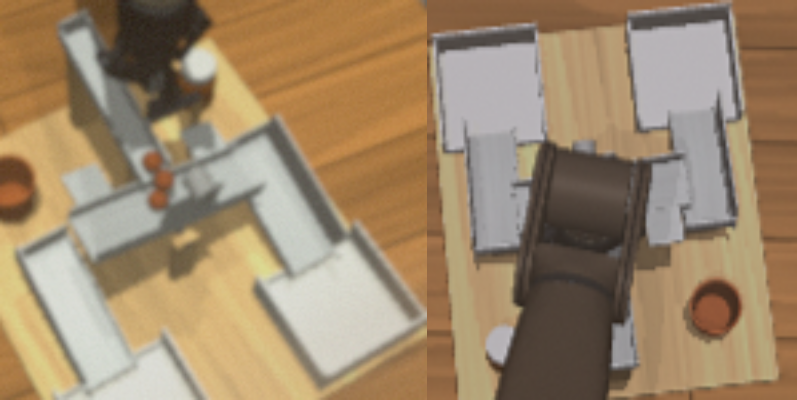

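The gate is open and the balls are dropping into the trough. I'll back off to the right, lift, and wait.

Call:
servo_tool --moves "0.08 0 -0.02 0 0 0 -1; 0.04 0 -0.1 0 0 0 -1; 0 0 -0.2 0 0 0 -1; 0 0 -0.2 0 0 0 -1; 0 0.2 0 0 0 0 -1; 0.2 0 0 0 0 0 -1; 0.2 0 0 0 0 0 -1; 0.2 0 0 0 0 0 -1; 0.2 0 0 0 0 0 -1; 0 0 0 0 0 0 -1; 0 0 0 0 0 0 -1"

```text
time_s: 8.82
eef_pos: [0.4921, -0.2204, 0.3616]
eef_rot: [-3.141, 0.003, -1.432]
contact_force: [0.4, 0.2, 0.2]
gripper_width: 0.0
```

Call:
servo_tool --moves "0 0 0 0 0 0 -1; 0 0 0 0 0 0 -1; 0 0 0 0 0 0 -1; 0 0 0 0 0 0 -1; 0 0 0 0 0 0 -1; 0 0 0 0 0 0 -1; 0 0 0 0 0 0 -1; 0 0 0 0 0 0 -1; 0 0 0 0 0 0 -1; 0 0 0 0 0 0 -1; 0 0 0 0 0 0 -1; 0 0 0 0 0 0 -1"

```text
time_s: 10.32
eef_pos: [0.4923, -0.217, 0.3623]
eef_rot: [-3.14, 0.003, -1.427]
contact_force: [0.6, -0.8, -0.2]
gripper_width: -0.0
```

```bash
python3 - <<'E'
from h import *
togo(W(-.075,.022,.225))
a=viewer.grab_frame("scene")[160:360,245:445]; b=viewer.grab_frame("top")[125:255,250:380]
cv2.imwrite("pics/p5.png",np.hstack([cv2.resize(a,(400,400)),cv2.resize(b,(400,400))]))
E
```

```text
t 10.32 station pos [-0.1256 -0.2065  0.3623] rot [-3.1397  0.003  -1.4273] F [ 0.6188 -0.7693 -0.2455]
units shift [-0.9094 -0.2136  0.5522] turn [-0.0018  0.0028  0.0129]
```

View pics/p5.png

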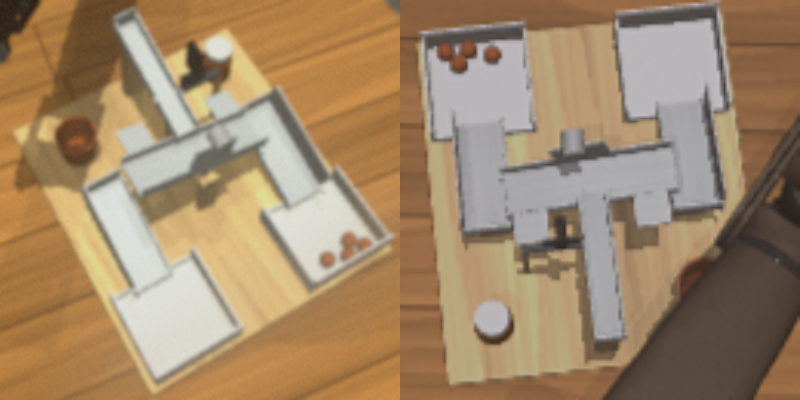

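All four balls are in the left tray, at about (460,55) in the right panel. The trough is down on the left, the gate is open, and the pot and jar haven't moved. Handing in.

```bash
python3 -c "
from plant import job_done
print(job_done())"
```

```text
the job is handed in; nothing more can be done
None
```

The feeder is switched to its left chute, and all four seed balls are in the left tray. I pressed the raised left plate with the closed fingertips until the trough rocked over. Then I pushed the black tab left to open the gate, backed off and handed in at about 10.4 s of the 48 s allowed.

- **Last pictures:** Both views show all four balls in the left tray, the trough still down on the left and the gate open. The pot and jar look unmoved, and the arm is clear of everything.
- **Forces:** The highest force I read was about 3 N, while pressing the plate. Readings came only at the end of each move call, so I can't rule out brief higher peaks.
- **Not checked:** I didn't measure the gate's travel; I stopped at an estimated 45 mm, with no clear stop felt. The cell tray and dibber weren't in the last crops, but the arm never went near the cell tray and crossed the dibber's side only at about 0.32 m height.
- **Disagreements:** The rough position estimates differed by 3–6 mm between views, which was small enough for both pushes.

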